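# Turn the jade blank once, then draw back the spring tailstock and hold it

## Task

The jade blank on the hand-cranked bench centres is due for its check: with the tailstock centre still pressing on it, crank it round one full turn, either way, until the crank handle is back where it began, and let go of the crank. Then grip the tailstock's pull knob, draw the rod straight out against its spring until the ring cut in the rod comes level with the barrel's end, and finish still holding it there, so that a colleague can take the stone off. Never let the rod snap back on the stone, and leave the loose things on the bench where they lie.

Things in the scene. Friction and masses are not known exactly. Their poses are not given: they have to be found in the camera images.
- centres: hand-cranked bench centres bolted to the bench: green cast bed 110 mm wide (its x), 310 mm long (its y), headstock and crank towards its +y end, spring tailstock towards its -y end. Origin under the bed, on the bench; z up. The work axis runs along y at x = 0, 130 mm above the bench. The y values below are in this frame. Nothing of the bed lies beneath the crank handle or the knob.
- stone (a point): middle of the jade blank: faceted, pale green, 42 mm thick, 70 mm long along the work axis. It turns with the crank, on a brass dop in the headstock's chuck, so it stays on when the tailstock point is withdrawn from its -y end.
- crank_hub (a point): outer end of the crank's hub (28 mm across), on the work axis at y = 141 mm, 130 mm above the bench. Behind it the crank arm's outer face is at y = 138 mm, a round index plate 80 mm across at y = 119 mm and the headstock, 78 mm wide, its top 166 mm above the bench, ends at y = 112 mm.
- crank (a joint): crank angle, rad, counted on over full turns, no stops. At 0 the handle is straight above the work axis; growing values carry it over towards the centres' -x side (the robot's): handle at x = -50 mm * sin(q), z = 130 mm + 50 mm * cos(q). It starts between -2.5 and 2.5, takes about 2 to 3 N at the handle to turn and stays where it is left.
- crank_handle: the crank's black grip, 20 mm in diameter, 70 mm long, parallel to the work axis, spinning freely on its pin: grip it firmly from above and carry it round with an unturned hand. Origin at its middle, 50 mm off the work axis, y = 177 mm; its own x and z spin. Gripped some 10 mm beyond its middle (further +y), the hand clears hub and headstock also at the bottom of the turn.
- tail_rod (a joint): how far the sprung tailstock rod is drawn out along the centres' -y, m: 0 with its point on the stone, where the spring puts it. A dark ring 3 mm wide on the 15 mm steel rod, at first hidden in the barrel, comes level with the barrel's end at 32 mm; hard stop at 45 mm. The spring pulls back with about 4 N at 0, 10.5 N at 32 mm, and runs the rod in fast if let go.
- pull_knob: black pull knob on the rod's outer end: a round waist 23 mm in diameter, 36 mm long along the work axis, then (at -y) an end flange 38 mm in diameter, about 12 mm thick, that fingers can hook. Origin at the waist's middle, on the work axis, at y = -182 mm when the rod is in; it can swivel about the rod. 9 mm of bare rod show between waist and barrel when it is in.
- barrel_end (a point): centre of the end face of the tailstock's barrel (steel cap 36 mm across), where the rod comes out, on the work axis at y = -155 mm. The tailstock is 42 mm wide, its top 151 mm above the bench.
- turtle: loose carved stone turtle, about 110 x 85 x 40 mm; origin under its middle
- bird: loose stone bird figure on a dark square foot of 62 x 55 mm, 102 mm tall; origin under its foot
- bangle: loose stone bangle lying flat, 76 mm across, 12 mm high; origin under its centre
- slab: loose sawn stone slab lying flat, about 75 x 88 x 12 mm; origin underneath
- calipers: loose steel calipers lying flat, 170 mm long (along their x), 10 mm high; origin underneath
- brush: loose dusting brush with a wooden handle lying flat, along its x, under 40 mm high; origin underneath
- bowl: loose open steel bowl, 110 mm across, 45 mm high; origin under its centre

How it is judged:
On the way, in this order (a step that is already met when the one before it is completed fails the run):
1. the crank has been carried one full turn, its handle back within 20 mm of where it began, the tailstock rod still in (drawn less than 6 mm) ((value of joint crank above 3 rad or value of joint crank below -3 rad) and distance of crank_handle from where it was at the start of the episode below 0.02 m and value of joint tail_rod below 0.006 m), for 0.1 s.
2. the pull knob is gripped and the rod drawn out to its mark (28 to 37 mm), the hand off the crank (value of joint tail_rod between 0.028 and 0.037 m and contact force between the fingers and pull_knob above 2 N and contact force between the fingers and crank_handle below 0.1 N), for 0.4 s.
At the end, for the whole second after the job is handed in: The fingers hold the pull knob (more than 2 N) with the rod still, drawn out 28 to 37 mm (the ring is level with the barrel's end at 32 mm); the crank rests one full turn on from its start, its handle within 20 mm of where it began (value of joint tail_rod between 0.028 and 0.037 m and contact force between the fingers and pull_knob above 2 N and (value of joint crank above 3 rad or value of joint crank below -3 rad) and distance of crank_handle from where it was at the start of the episode below 0.02 m and velocity of joint tail_rod between -0.01 and 0.01 m/s and velocity of joint crank between -0.05 and 0.05 rad/s); the arm keeps its last pose, push and grip.
It fails at once if the rod is let snap back on the stone (it runs in faster than 0.25 m/s) (velocity of joint tail_rod below -0.25 m/s).
It fails at once if a loose thing on the bench is shifted by more than 30 mm (distance of any of turtle, bird, bangle, slab, calipers, brush, bowl from where it was at the start of the episode above 0.03 m).
It also fails if it takes over 64 s, if anything falls off the work surface, if the arm or the gripper's body presses on something with over 40 N, if the wrist force passes 120 N, or if a joint passes its speed limit or range.

## Robot

A 6-joint arm with a two-finger parallel gripper is mounted at the origin on the work surface. World frame = base frame: x ahead of the robot, y to its left, z up, the work surface at z = 0. Lengths are in m, angles in rad, forces in N, time in s.
With the tool pointing down it reaches from about 0.4 to 0.925 m from the base axis. Payload 12.5 kg.
Tool frame: the origin (TCP) lies midway between the tips of the shut fingers; the grasp point (between the pads) lies 19 mm behind it (robot.hold_point_z is the z of the grasp point in the tool frame, in m); z points along the fingers, y is the line along which they close (so a half turn about z gives the same grasp; the last joint's range is limited). The gripper opens to 95 mm and grips with 3 to 60 N. Pads are 20 mm wide; open, the fingers measure 119 mm over their backs; the gripper's body (75 mm by 180 mm) begins 59 mm behind the grasp point.
Start: joints at [-1.354, 0.491, 1.559, -0, 1.092, -0.106], TCP at [0.198, -0.593, 0.215] pointing down, gripper open.
Joint ranges: [-3.1, 3.1], [-0.84, 2.19], [0.05, 2.79], [-1.13, 4.28], [0.06, 2.93], [-2.69, 2.69]. Speed limits (rad/s): [2.22, 2.22, 2.79, 3.14, 3.14, 3.14].

## Interface

Orientations are given as [roll, pitch, yaw] about the fixed x, y, z axes, in that order (R = Rz(yaw) Ry(pitch) Rx(roll)).
In Python, from station import state, get_image, robot gives the robot as it stands.
- The arm moves only by the tool play_rows, never from a script. Its argument "commands" is a list of rows, each an object with "translation": the shift along the world's x, y, z in m, a list of three; "roll": the turn about the world's z in degrees. A call has exactly 8 rows; each row shifts and turns the commanded pose from where the row before left it; what a row does not reach is not made up. A row lasts 1/10 s, in which the tool goes at most 50 mm and 8.59 degrees, less where a joint would pass 70% of its speed; a pose out of reach is approached as far as the arm can. A call is refused whole if a number of a shift passes 0.05 or a number of a turn 8.59, either way. A call with a gripper value outside its range is refused whole. "grip" is the opening, from 0 (shut) to 1 (fully open), set as the call begins (left out, the last holds). The fingers move at their own pace and stop on an object; the grip force is fixed at half the most. Time passes only in rows, so rows that do not move let the fingers close, or fill a call up. It gives the time, the measured TCP pose, the force, the opening and the grip force at its end, in the units of the state.
- state(): the state, without advancing time (a new reading comes with each control period).
- get_image(name): name is "scene" or "top" or "wrist"; returns a dict with "pixels" (480x640x3 uint8, red, green, blue), "intrinsics" (3x3 intrinsics, pixels), "world_from_camera" (4x4, takes a point from camera to world coordinates). Camera axes: x right, y up, looking along -z (the intrinsics and any distortion apply to the point x, -y, -z); pixel columns grow to the right and rows downward; lengths in m; the calibration is good to about 2 mm. A picture is of the moment at which its call begins. There is no depth.
- robot.close_job(): hands the job in; it is judged then, once.
The state is a dict: "t": time; "joint_positions": joint angles; "joint_velocities": joint speeds; "joint_efforts": joint torques, N m; "tcp_pos": TCP position; "tcp_rot": TCP orientation; "force": force on the tool from outside, world axes, zero at the start; "torque": the same for the moment, N m; "gripper_width": finger opening in m; "grasp_force": force on a finger pad.
Only numpy, scipy, OpenCV 4.12 (cv2) and the standard library are available. Lean on these libraries where they do the work, as an engineer would, in place of code of your own. Each camera call takes 0.05 s, during which the arm holds its last target. There are 200 camera calls.

## Working session

There is one attempt and no reset: what is moved stays moved. The work goes in short steps, Python scripts to look and compute and a tool call to move; the robot and the scene stay as the last step left them, time stands still between calls to the robot, and variables do not carry over. Pictures are saved under pics/ and viewed, at most 10 in all, crops included, and the job is handed in when it is done.

Besides the shell and the picture viewer there is one more tool, called after ">>>" as name(argument=value, ...) on one line, values as JSON. play_rows: Moves the arm, as the interface text tells. Its arguments: {"type":"object","properties":{"commands":{"type":"array"},"grip":{"type":"number"}},"required":["commands"]}

```bash
mkdir -p pics; python3 - <<'E'
from station import state,get_image,robot
import cv2,numpy as np
for n in("scene","top"):
    d=get_image(n); cv2.imwrite(f"pics/{n}0.png",d["pixels"][:,:,::-1]); print(n,d["intrinsics"],np.round(d["world_from_camera"],4))
print(state(),robot.hold_point_z)
E
```

```text
scene [[469.15615899   0.         321.64791023]
 [  0.         469.15615899 241.51756007]
 [  0.           0.           1.        ]] [[-0.3907 -0.7061  0.5905  1.1645]
 [ 0.9204 -0.3107  0.2373  0.2179]
 [ 0.0159  0.6363  0.7713  0.9108]
 [ 0.      0.      0.      1.    ]]
top [[487.31666994   0.         319.51629349]
 [  0.         487.31666994 236.17595636]
 [  0.           0.           1.        ]] [[ 0.0161  0.994  -0.1083  0.4487]
 [-0.9995  0.0191  0.0263 -0.0184]
 [ 0.0282  0.1078  0.9938  1.2062]
 [ 0.      0.      0.      1.    ]]
{'t': 0.1, 'joint_positions': array([-1.35362253e+00,  4.91514286e-01,  1.55937358e+00, -2.09966788e-05,
        1.09166186e+00, -1.05575558e-01]), 'joint_velocities': array([ 2.87751454e-04,  5.15487938e-04, -3.27307827e-03, -8.53199695e-04,
       -3.78515771e-07, -8.94652874e-04]), 'joint_efforts': array([ 2.64381422e-03, -6.13622904e+01, -2.58605361e+01,  6.93144067e-02,
        4.70276386e-02, -4.50230129e-05]), 'tcp_pos': array([ 0.19822292, -0.59252515,  0.21411599]), 'tcp_rot': array([-3.14063896e+00, -8.23356208e-05,  3.22759004e-01]), 'force': array([ 0.26776303,  0.5315528 , -1.04857102]), 'torque': array([ 0.02221727, -0.04984683, -0.03948049]), 'grasp_force': 0.0, 'gripper_width': 0.09507779472268249} -0.0188
```

View pics/scene0.png

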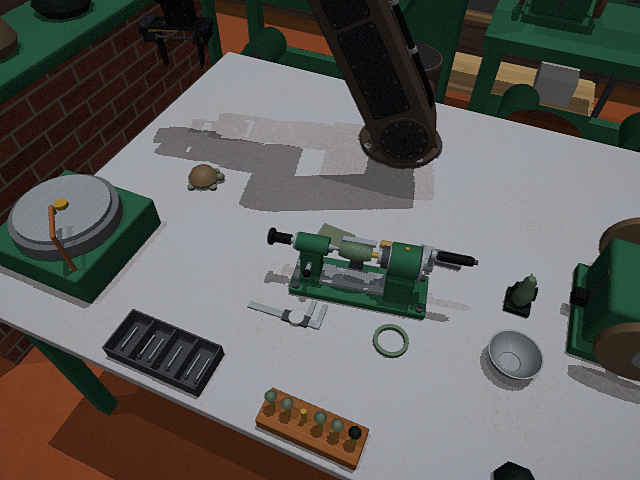

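View pics/top0.png

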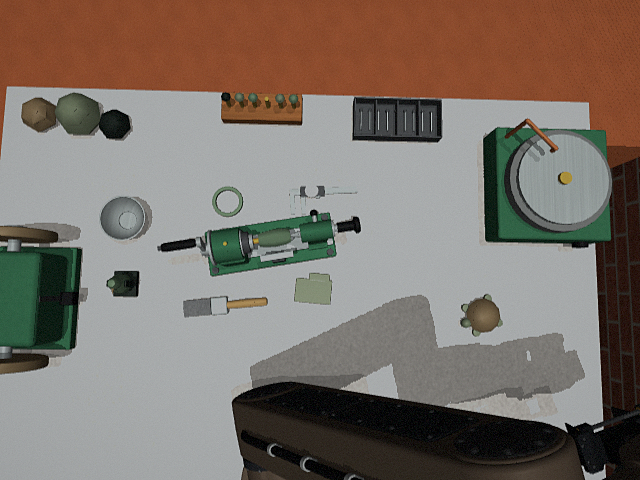

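The scene view shows the knob at about (277,237) and the crank handle at about (458,258). In the top view the knob is at about (348,225), the handle at about (178,245), and the bed corners at about (205,230) to (335,265). I'll zoom in on both.

```bash
python3 - <<'E'
import cv2,numpy as np
a=cv2.imread("pics/scene0.png")[220:325,255:490]; b=cv2.imread("pics/top0.png")[195:285,150:370]
a=cv2.resize(a,None,fx=3.4,fy=3.4,interpolation=cv2.INTER_CUBIC)[:,:799];b=cv2.resize(b,None,fx=2.6,fy=2.6,interpolation=cv2.INTER_CUBIC)
c=np.zeros((a.shape[0]+b.shape[0],800,3),np.uint8);c[:a.shape[0],:a.shape[1]]=a;c[a.shape[0]:,:b.shape[1]]=b
print(a.shape,b.shape);cv2.imwrite("pics/zoom.png",c)
E
```

```text
(357, 799, 3) (234, 572, 3)
```

View pics/zoom.png

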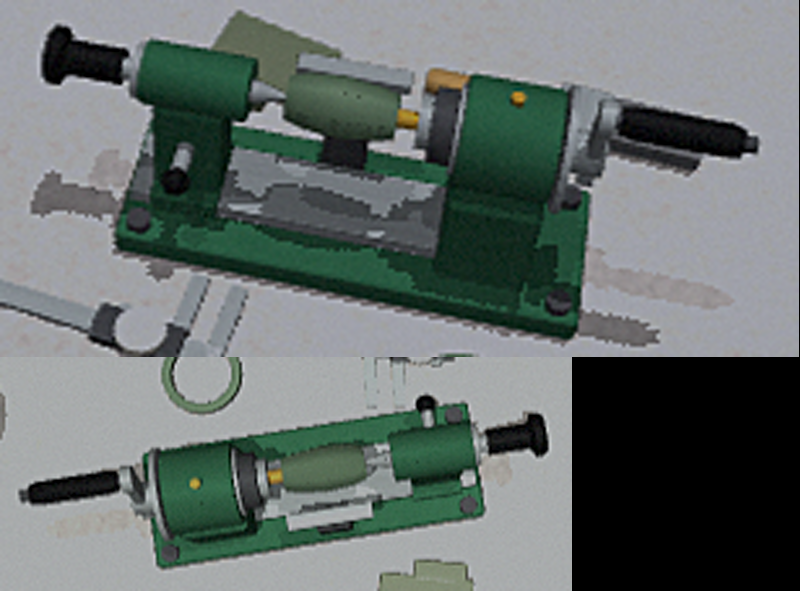

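```bash
cat >h.py <<'E'
import numpy as np
from scipy.optimize import least_squares
def proj(d,P):
    T=d["world_from_camera"];K=d["intrinsics"];p=(np.atleast_2d(P)-T[:3,3])@T[:3,:3]
    u=np.c_[p[:,0],-p[:,1],-p[:,2]]@K.T
    return u[:,:2]/u[:,2:]
def world(p,L):
    L=np.atleast_2d(L);c,s=np.cos(p[2]),np.sin(p[2])
    return np.c_[p[0]+c*L[:,0]-s*L[:,1],p[1]+s*L[:,0]+c*L[:,1],L[:,2]]
E
python3 - <<'E'
from h import *
from station import get_image
S,T=get_image("scene"),get_image("top")
sc=lambda x,y:(x/3.4+255,y/3.4+220)
tp=lambda x,y:(x/2.6+150,(y-357)/2.6+195)
def model(p):
    q,h=p[3],p[4];hx,hz=-.05*np.sin(q),.13+.05*np.cos(q)
    k=[(0,-.212,.13),(0,-.164,.13)];hd=[(hx,.212,hz),(hx,.142,hz)]
    Ls=k+hd+[(.055,-.155,0),(.055,.155,0)]
    Lt=k+hd+[(.055,-.155,h),(-.055,-.155,h),(-.055,.155,h)]
    return np.r_[proj(S,world(p,Ls)),proj(T,world(p,Lt))]
ob=np.array([sc(50,55),sc(128,64),sc(748,141),sc(620,120),sc(118,250),sc(577,338),
 tp(547,435),tp(484,440),tp(27,493),tp(117,482),tp(467,404),tp(485,515),tp(163,567)])
for q0 in np.arange(-2.5,2.6,1):
    r=least_squares(lambda p:(model(p)-ob).ravel(),[.5,.1,.1,q0,.02],loss="soft_l1")
    print(np.round(r.x,4),r.cost)
r.x;b=min((least_squares(lambda p:(model(p)-ob).ravel(),[.5,.1,.1,q0,.02],loss="soft_l1") for q0 in(-2,-1,0,1,2)),key=lambda r:r.cost)
print(np.round(model(b.x)-ob,1))
p=b.x;q=p[3]
print(world(p,[(0,-.182,.13),(-.05*np.sin(q),.187,.13+.05*np.cos(q)),(0,.187,.13)]))
E
```

```text
[ 0.5574  0.0745  0.181  -0.2302 -0.0087] 12.765295279559403
[ 0.5574  0.0745  0.181  -0.2302 -0.0087] 12.765295279562274
[ 0.5574  0.0745  0.181  -0.2302 -0.0087] 12.76529527956343
[ 0.5574  0.0745  0.181  -0.2302 -0.0087] 12.765295279561848
[ 0.5574  0.0745  0.181  -0.2302 -0.0087] 12.765295279557932
[ 0.5574  0.0745  0.181  -0.2302 -0.0087] 12.765295279560561
[[-0.4 -1.2]
 [-2.1  0. ]
 [-2.  -0.2]
 [-0.1 -0.5]
 [ 0.4  0. ]
 [ 0.6  1.1]
 [-1.7 -1.3]
 [ 1.4  0.2]
 [ 1.3  0.2]
 [-0.  -1. ]
 [-2.8  0.2]
 [-2.4  0.5]
 [-2.1  0.9]]
[[ 0.59017255 -0.1044806   0.13      ]
 [ 0.53498194  0.26054705  0.17868071]
 [ 0.52375825  0.25849343  0.13      ]]
```

>>> play_rows(commands=[{"translation": [0.035,0.03,0.015],"roll": 5},{"translation": [0.035,0.03,0.015],"roll": 5},{"translation": [0.035,0.03,0.015],"roll": 5},{"translation": [0.035,0.03,0.015],"roll": 5},{"translation": [0.035,0.03,0.015],"roll": 5},{"translation": [0.035,0.03,0.015],"roll": 5},{"translation": [0.035,0.03,0.015],"roll": 5},{"translation": [0.035,0.03,0.015],"roll": 5}], grip=1)

```text
t: 1.0
tcp_pos: [0.4794, -0.3512, 0.3353]
tcp_rot: [3.141, 0.0, 1.024]
force: [0.4, -0.6, -0.3]
gripper_width: 0.0952
grasp_force: 0.0
```

>>> play_rows(commands=[{"translation": [0.01,0.045,0],"roll": 5},{"translation": [0.01,0.045,0],"roll": 5},{"translation": [0.01,0.045,0],"roll": 5},{"translation": [0.01,0.045,0],"roll": 5},{"translation": [0.01,0.045,0],"roll": 5},{"translation": [0.01,0.045,0],"roll": 5},{"translation": [0.01,0.045,0],"roll": 5},{"translation": [0.01,0.045,0],"roll": 5}])

```text
t: 1.8
tcp_pos: [0.5583, 0.0092, 0.3347]
tcp_rot: [3.141, 0.0, 1.723]
force: [0.7, -0.4, -0.9]
gripper_width: 0.0955
grasp_force: 0.0
```

>>> play_rows(commands=[{"translation": [-0.004,0.04,0],"roll": 0.5},{"translation": [-0.004,0.04,0],"roll": 0.5},{"translation": [-0.004,0.04,0],"roll": 0.5},{"translation": [-0.004,0.04,0],"roll": 0.5},{"translation": [-0.004,0.04,0],"roll": 0},{"translation": [-0.003,0.03,0],"roll": 0},{"translation": [-0.002,0.02,0],"roll": 0},{"translation": [0,0,0],"roll": 0}])

```text
t: 2.6
tcp_pos: [0.5327, 0.2594, 0.3343]
tcp_rot: [-3.141, -0.0, 1.757]
force: [-0.1, 0.2, 0.0]
gripper_width: 0.095
grasp_force: 0.0
```

```bash
python3 - <<'E'
from station import state,get_image
import cv2,numpy as np
d=get_image("wrist"); cv2.imwrite("pics/w1.png",d["pixels"][:,:,::-1]); print(d["intrinsics"],np.round(d["world_from_camera"],4))
s=state();print(s["t"],s["tcp_pos"],s["tcp_rot"],s["joint_positions"],s["force"])
E
```

```text
[[360.83969277   0.         321.79650332]
 [  0.         360.83969277 242.82344184]
 [  0.           0.           1.        ]] [[ 0.9829 -0.1789 -0.0437  0.5204]
 [ 0.1842  0.9548  0.2332  0.3241]
 [-0.     -0.2373  0.9714  0.5045]
 [ 0.      0.      0.      1.    ]]
2.65 [0.53294987 0.2580503  0.33433159] [-3.14112495e+00  2.25231789e-04  1.75588708e+00] [ 3.39468415e-01  3.48710092e-01  1.46832759e+00 -1.55302683e-04
  1.32505175e+00  1.54415535e-01] [0.14376198 0.18668675 1.30737307]
```

View pics/w1.png

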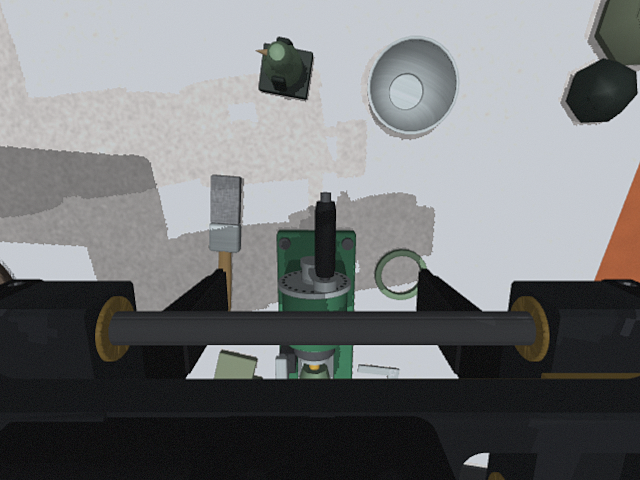

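The wrist view shows the handle from its inner end at (326,275) to its outer end at (326,200), with the bed's +y corners at (277,233) and (355,231). The hub is left of the handle at about (305,268).

```bash
cat >>h.py <<'E'
def ray(d,uv,z):
    K=d["intrinsics"];T=d["world_from_camera"];v=np.linalg.solve(K,[*uv,1]);v=T[:3,:3]@[v[0],-v[1],-v[2]]
    return T[:3,3]+v*(z-T[2,3])/v[2]
E
python3 - <<'E'
from h import *
from station import get_image
import cv2
W=get_image("wrist")
for z in(.14,.178,.18):
  a,b=ray(W,(326,202),z),ray(W,(326,276),z);print(z,a,b,np.linalg.norm(a-b),np.arctan2(-(a-b)[0],(a-b)[1]))
for uv in((277,233),(355,231)):print(ray(W,uv,.015))
p=[.5574,.0745,.181]
q=-.23
print(proj(W,world(p,[(.0115,.212,.1787),(.0115,.142,.1787),(0,.141,.13),(.055,.155,.015),(-.055,.155,.015)])))
cv2.imwrite("pics/w1z.png",cv2.resize(W["pixels"][180:370,250:400,::-1],None,fx=3.1,fy=3.1,interpolation=cv2.INTER_CUBIC))
E
```

```text
0.14 [0.5334053  0.27773922 0.14      ] [0.54808854 0.20024639 0.14      ] 0.07887164058967007 0.18725869804733863
0.178 [0.53207863 0.28244087 0.178     ] [0.54523119 0.21302642 0.178     ] 0.07064952590037965 0.18725869804733875
0.18 [0.53200881 0.28268833 0.18      ] [0.5450808  0.21369906 0.18      ] 0.07021678302199597 0.18725869804733866
[0.47896135 0.20746894 0.015     ]
[0.58476116 0.23009641 0.015     ]
[[324.89401797 198.89065378]
 [324.48602192 272.68762982]
 [313.51423509 259.19650466]
 [355.18148241 226.12885532]
 [275.52153327 225.85503052]]
```

View pics/w1z.png

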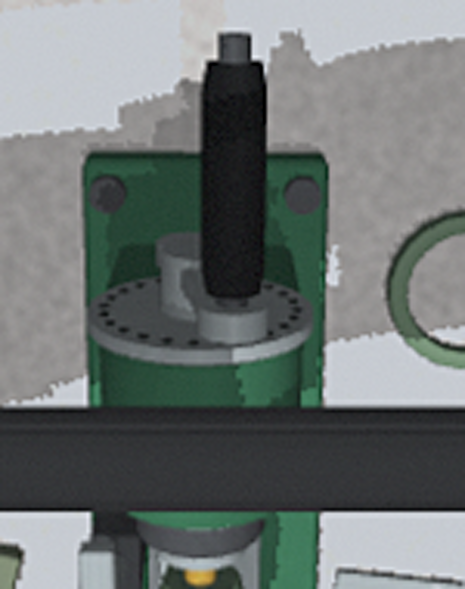

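```bash
python3 - <<'E'
from h import *
from station import get_image
S,T,W=get_image("scene"),get_image("top"),get_image("wrist")
sc=lambda x,y:(x/3.4+255,y/3.4+220)
tp=lambda x,y:(x/2.6+150,(y-357)/2.6+195)
wz=lambda x,y:(x/3.1+250,y/3.1+180)
def model(p):
    q=p[3];h=.012;hx,hz=-.05*np.sin(q),.13+.05*np.cos(q)
    k=[(0,-.212,.13),(0,-.164,.13)];hd=[(hx,.212,hz),(hx,.142,hz)]
    Ls=k+hd+[(.055,-.155,0),(.055,.155,0)]
    Lt=k+hd
    return np.r_[proj(S,world(p,Ls)),proj(T,world(p,Lt)),proj(W,world(p,hd+[(0,.141,.13),(.055,.155,.015),(-.055,.155,.015)]))]
ob=np.array([sc(47,55),sc(126,64),sc(746,142),sc(620,120),sc(118,250),sc(577,338),
 tp(547,435),tp(484,440),tp(30,493),tp(117,482),wz(235,65),wz(235,298),wz(184,252),wz(327,155),wz(86,155)])
w=np.ones((15,1));w[10:]=1.0
r=least_squares(lambda p:((model(p)-ob)*w).ravel(),[.55,.07,.18,-.3],loss="soft_l1")
p=r.x;q=p[3];print(np.round(p,4),r.cost);print(np.round(model(p)-ob,1).tolist())
print(world(p,[(0,-.182,.13),(-.05*np.sin(q),.187,.13+.05*np.cos(q)),(0,.187,.13)]))
E
```

```text
[ 0.5578  0.0715  0.1807 -0.2544] 24.24151805877543
[[-0.9, -1.6], [-2.8, -0.3], [-3.0, -0.2], [-1.8, -0.2], [-0.8, -0.3], [-0.8, 0.7], [-0.3, -1.4], [2.8, 0.1], [1.6, -0.6], [1.4, -1.7], [-0.1, -0.7], [-0.4, -2.3], [4.0, -1.0], [-0.6, -3.0], [-2.4, -3.1]]
[[ 0.5905145  -0.10752401  0.13      ]
 [ 0.53658763  0.25773104  0.1783905 ]
 [ 0.52420836  0.25546979  0.13      ]]
```

>>> play_rows(commands=[{"translation": [0.0035,0.001,-0.025],"roll": 0},{"translation": [0,0,-0.03],"roll": 0},{"translation": [0,0,-0.03],"roll": 0},{"translation": [0,0,-0.03],"roll": 0},{"translation": [0,0,-0.03],"roll": 0},{"translation": [0,0,-0.02],"roll": 0},{"translation": [0,0,-0.01],"roll": 0},{"translation": [0,0,0],"roll": 0}])

```text
t: 3.65
tcp_pos: [0.5367, 0.2576, 0.1588]
tcp_rot: [-3.14, 0.0, 1.753]
force: [1.0, -0.3, 0.1]
gripper_width: 0.0949
grasp_force: 0.0
```

>>> play_rows(commands=[{"translation": [0,0,0],"roll": 0},{"translation": [0,0,0],"roll": 0},{"translation": [0,0,0],"roll": 0},{"translation": [0,0,0],"roll": 0},{"translation": [0,0,0],"roll": 0},{"translation": [0,0,0],"roll": 0},{"translation": [0,0,0],"roll": 0},{"translation": [0,0,0],"roll": 0}], grip=0)

```text
t: 4.45
tcp_pos: [0.5368, 0.2583, 0.1597]
tcp_rot: [3.141, -0.0, 1.754]
force: [-0.6, 0.1, 0.5]
gripper_width: 0.0361
grasp_force: 0.0
```

```bash
python3 - <<'E'
from station import state,get_image
import cv2,numpy as np
a=get_image("scene")["pixels"][190:330,380:520,::-1];b=get_image("wrist")["pixels"][130:370,200:440,::-1]
cv2.imwrite("pics/g1.png",np.hstack([cv2.resize(a,(400,400),interpolation=cv2.INTER_CUBIC),cv2.resize(b,(400,400),interpolation=cv2.INTER_CUBIC)]))
E
```

```text
(no output)
```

View pics/g1.png

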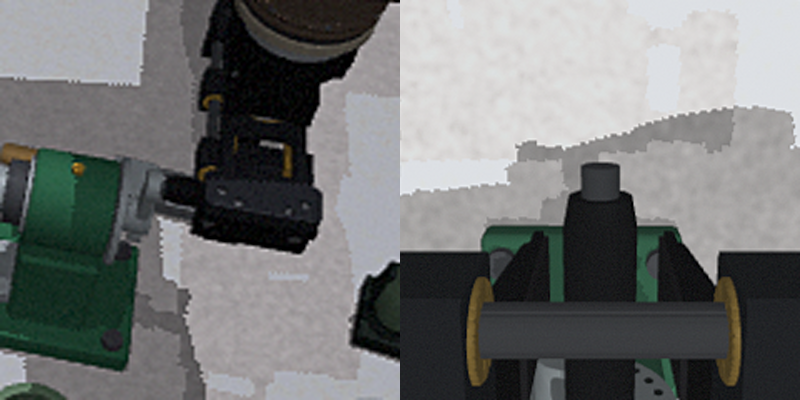

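The fingers straddle the handle and it sits central between them. They are still closing at 36 mm opening, so I'll keep closing.

>>> play_rows(commands=[{"translation": [0,0,0],"roll": 0},{"translation": [0,0,0],"roll": 0},{"translation": [0,0,0],"roll": 0},{"translation": [0,0,0],"roll": 0},{"translation": [0,0,0],"roll": 0},{"translation": [0,0,0],"roll": 0},{"translation": [0,0,0],"roll": 0},{"translation": [0,0,0],"roll": 0}])

```text
t: 5.35
tcp_pos: [0.5367, 0.2583, 0.1596]
tcp_rot: [-3.141, 0.0, 1.754]
force: [-1.4, -0.8, -1.5]
gripper_width: 0.0194
grasp_force: 30.0
```

```bash
cat >c.py <<'E'
import numpy as np,sys
q,n,dq=float(sys.argv[1]),int(sys.argv[2]),np.radians(float(sys.argv[3]))
f=lambda q:np.array([-.05*np.sin(q)*.983,-.05*np.sin(q)*.182,.05*np.cos(q)])
for i in range(n):
    if i%8==0: print("end q",round(q+8*dq,3))
    print(np.round(f(q+dq)-f(q),4).tolist());q+=dq
E
python3 c.py -0.3 8 7.5
```

```text
end q 0.747
[-0.0063, -0.0012, 0.0015]
[-0.0064, -0.0012, 0.0007]
[-0.0064, -0.0012, -0.0002]
[-0.0063, -0.0012, -0.001]
[-0.0062, -0.0011, -0.0019]
[-0.0059, -0.0011, -0.0027]
[-0.0055, -0.001, -0.0034]
[-0.005, -0.0009, -0.0041]
```

>>> play_rows(commands=[{"translation": [-0.0063,-0.0012,0.0015],"roll": 0},{"translation": [-0.0064,-0.0012,0.0007],"roll": 0},{"translation": [-0.0064,-0.0012,-0.0002],"roll": 0},{"translation": [-0.0063,-0.0012,-0.001],"roll": 0},{"translation": [-0.0062,-0.0011,-0.0019],"roll": 0},{"translation": [-0.0059,-0.0011,-0.0027],"roll": 0},{"translation": [-0.0055,-0.001,-0.0034],"roll": 0},{"translation": [-0.005,-0.0009,-0.0041],"roll": 0}])

```text
t: 6.15
tcp_pos: [0.4915, 0.25, 0.1481]
tcp_rot: [3.134, -0.001, 1.754]
force: [22.6, 5.5, -24.1]
gripper_width: 0.019
grasp_force: 30.0
```

```bash
python3 - <<'E'
from station import state
for i in range(3):
  s=state();print(s["t"],s["tcp_pos"],s["force"].round(1),s["torque"].round(2),s["gripper_width"])
E
python3 c.py 0.747 40 7.5
```

```text
6.15 [0.49153863 0.25002978 0.14811582] [ 22.6   5.5 -24.1] [ 0.94 -4.07  0.08] 0.019043309858455305
6.15 [0.49153863 0.25002978 0.14811582] [ 22.6   5.5 -24.1] [ 0.94 -4.07  0.08] 0.019043309858455305
6.15 [0.49153863 0.25002978 0.14811582] [ 22.6   5.5 -24.1] [ 0.94 -4.07  0.08] 0.019043309858455305
end q 1.794
[-0.0044, -0.0008, -0.0047]
[-0.0038, -0.0007, -0.0053]
[-0.0031, -0.0006, -0.0058]
[-0.0023, -0.0004, -0.0061]
[-0.0015, -0.0003, -0.0064]
[-0.0007, -0.0001, -0.0065]
[0.0002, 0.0, -0.0065]
[0.001, 0.0002, -0.0065]
end q 2.841
[0.0018, 0.0003, -0.0063]
[0.0026, 0.0005, -0.006]
[0.0034, 0.0006, -0.0056]
[0.0041, 0.0007, -0.0051]
[0.0047, 0.0009, -0.0045]
[0.0052, 0.001, -0.0038]
[0.0057, 0.001, -0.0031]
[0.006, 0.0011, -0.0023]
end q 3.889
[0.0063, 0.0012, -0.0015]
[0.0064, 0.0012, -0.0007]
[0.0064, 0.0012, 0.0002]
[0.0063, 0.0012, 0.001]
[0.0062, 0.0011, 0.0019]
[0.0059, 0.0011, 0.0027]
[0.0055, 0.001, 0.0034]
[0.005, 0.0009, 0.0041]
end q 4.936
[0.0044, 0.0008, 0.0047]
[0.0038, 0.0007, 0.0053]
[0.0031, 0.0006, 0.0058]
[0.0023, 0.0004, 0.0061]
[0.0015, 0.0003, 0.0064]
[0.0007, 0.0001, 0.0065]
[-0.0002, -0.0, 0.0065]
[-0.001, -0.0002, 0.0065]
end q 5.983
[-0.0018, -0.0003, 0.0063]
[-0.0026, -0.0005, 0.006]
[-0.0034, -0.0006, 0.0056]
[-0.0041, -0.0007, 0.0051]
[-0.0047, -0.0009, 0.0045]
[-0.0052, -0.001, 0.0038]
[-0.0057, -0.001, 0.0031]
[-0.006, -0.0011, 0.0023]
```

>>> play_rows(commands=[{"translation": [-0.0016,-0.0003,-0.0051],"roll": 0},{"translation": [-0.0038,-0.0007,-0.0053],"roll": 0},{"translation": [-0.0031,-0.0006,-0.0058],"roll": 0},{"translation": [-0.0023,-0.0004,-0.0061],"roll": 0},{"translation": [-0.0015,-0.0003,-0.0064],"roll": 0},{"translation": [-0.0007,-0.0001,-0.0065],"roll": 0},{"translation": [0.0002,0,-0.0065],"roll": 0},{"translation": [0,0,0],"roll": 0}])

```text
t: 6.95
tcp_pos: [0.4761, 0.2472, 0.1061]
tcp_rot: [3.141, -0.0, 1.754]
force: [4.0, 5.7, -1.5]
gripper_width: 0.0195
grasp_force: 30.0
```

```bash
python3 c.py 1.654 32 7.5
```

```text
end q 2.701
[0.001, 0.0002, -0.0065]
[0.0018, 0.0003, -0.0063]
[0.0026, 0.0005, -0.006]
[0.0033, 0.0006, -0.0056]
[0.004, 0.0007, -0.0051]
[0.0046, 0.0009, -0.0045]
[0.0052, 0.001, -0.0039]
[0.0056, 0.001, -0.0032]
end q 3.748
[0.006, 0.0011, -0.0024]
[0.0062, 0.0012, -0.0016]
[0.0064, 0.0012, -0.0007]
[0.0064, 0.0012, 0.0001]
[0.0064, 0.0012, 0.001]
[0.0062, 0.0011, 0.0018]
[0.0059, 0.0011, 0.0026]
[0.0055, 0.001, 0.0034]
end q 4.796
[0.005, 0.0009, 0.0041]
[0.0045, 0.0008, 0.0047]
[0.0038, 0.0007, 0.0053]
[0.0031, 0.0006, 0.0057]
[0.0024, 0.0004, 0.0061]
[0.0016, 0.0003, 0.0063]
[0.0007, 0.0001, 0.0065]
[-0.0001, -0.0, 0.0065]
end q 5.843
[-0.001, -0.0002, 0.0065]
[-0.0018, -0.0003, 0.0063]
[-0.0026, -0.0005, 0.006]
[-0.0033, -0.0006, 0.0056]
[-0.004, -0.0007, 0.0051]
[-0.0046, -0.0009, 0.0045]
[-0.0052, -0.001, 0.0039]
[-0.0056, -0.001, 0.0032]
```

>>> play_rows(commands=[{"translation": [0.001,0.0002,-0.0065],"roll": 0},{"translation": [0.0018,0.0003,-0.0063],"roll": 0},{"translation": [0.0026,0.0005,-0.006],"roll": 0},{"translation": [0.0033,0.0006,-0.0056],"roll": 0},{"translation": [0.004,0.0007,-0.0051],"roll": 0},{"translation": [0.0046,0.0009,-0.0045],"roll": 0},{"translation": [0.0052,0.001,-0.0039],"roll": 0},{"translation": [0.0056,0.001,-0.0032],"roll": 0}])

```text
t: 7.75
tcp_pos: [0.5044, 0.2523, 0.0655]
tcp_rot: [3.141, -0.0, 1.754]
force: [1.4, 2.7, 10.6]
gripper_width: 0.0194
grasp_force: 30.0
```

>>> play_rows(commands=[{"translation": [0.006,0.0011,-0.0018],"roll": 0},{"translation": [0.0062,0.0012,-0.0014],"roll": 0},{"translation": [0.0064,0.0012,-0.0007],"roll": 0},{"translation": [0.0064,0.0012,0.0001],"roll": 0},{"translation": [0.0064,0.0012,0.001],"roll": 0},{"translation": [0.0062,0.0011,0.0018],"roll": 0},{"translation": [0.0059,0.0011,0.0026],"roll": 0},{"translation": [0.0055,0.001,0.0034],"roll": 0}])

```text
t: 8.55
tcp_pos: [0.5539, 0.2614, 0.0706]
tcp_rot: [3.141, 0.0, 1.754]
force: [0.4, 3.9, -7.8]
gripper_width: 0.0188
grasp_force: 30.0
```

>>> play_rows(commands=[{"translation": [0.005,0.0009,0.0038],"roll": 0},{"translation": [0.0045,0.0008,0.0045],"roll": 0},{"translation": [0.0038,0.0007,0.0052],"roll": 0},{"translation": [0.0031,0.0006,0.0057],"roll": 0},{"translation": [0.0024,0.0004,0.0061],"roll": 0},{"translation": [0.0016,0.0003,0.0063],"roll": 0},{"translation": [0.0007,0.0001,0.0065],"roll": 0},{"translation": [-0.0001,0,0.0065],"roll": 0}])

```text
t: 9.35
tcp_pos: [0.5741, 0.265, 0.1161]
tcp_rot: [3.141, 0.0, 1.754]
force: [0.3, 1.4, -3.6]
gripper_width: 0.0197
grasp_force: 30.0
```

>>> play_rows(commands=[{"translation": [-0.001,-0.0002,0.0065],"roll": 0},{"translation": [-0.0018,-0.0003,0.0063],"roll": 0},{"translation": [-0.0026,-0.0005,0.006],"roll": 0},{"translation": [-0.0033,-0.0006,0.0056],"roll": 0},{"translation": [-0.004,-0.0007,0.0051],"roll": 0},{"translation": [-0.0046,-0.0009,0.0045],"roll": 0},{"translation": [-0.0052,-0.001,0.0039],"roll": 0},{"translation": [-0.0056,-0.001,0.0032],"roll": 0}])

```text
t: 10.15
tcp_pos: [0.5454, 0.2598, 0.1566]
tcp_rot: [-3.141, -0.0, 1.754]
force: [0.4, 1.8, -5.3]
gripper_width: 0.0191
grasp_force: 30.0
```

>>> play_rows(commands=[{"translation": [-0.005,-0.0009,0.0016],"roll": 0},{"translation": [-0.004,-0.0007,0.001],"roll": 0},{"translation": [0,0,0],"roll": 0},{"translation": [0,0,0],"roll": 0},{"translation": [0,0,0],"roll": 0},{"translation": [0,0,0],"roll": 0},{"translation": [0,0,0],"roll": 0},{"translation": [0,0,0],"roll": 0}])

```text
t: 10.95
tcp_pos: [0.5373, 0.2584, 0.1594]
tcp_rot: [3.141, -0.0, 1.754]
force: [-1.0, 2.0, 5.9]
gripper_width: 0.0194
grasp_force: 30.0
```

>>> play_rows(commands=[{"translation": [0,0,0],"roll": 0},{"translation": [0,0,0],"roll": 0},{"translation": [0,0,0],"roll": 0},{"translation": [0,0,0],"roll": 0},{"translation": [0,0,0],"roll": 0},{"translation": [0,0,0],"roll": 0},{"translation": [0,0,0],"roll": 0},{"translation": [0,0,0],"roll": 0}], grip=1)

```text
t: 11.75
tcp_pos: [0.537, 0.2583, 0.159]
tcp_rot: [3.142, 0.0, 1.754]
force: [-0.2, 0.2, 1.2]
gripper_width: 0.0779
grasp_force: 0.0
```

>>> play_rows(commands=[{"translation": [0,0,0.03],"roll": 0},{"translation": [0,0,0.03],"roll": 0},{"translation": [0,0,0.04],"roll": 0},{"translation": [0,0,0.03],"roll": 0},{"translation": [0.004,-0.03,0.02],"roll": 0},{"translation": [0.006,-0.04,0],"roll": 0},{"translation": [0.006,-0.04,0],"roll": 0},{"translation": [0.006,-0.04,0],"roll": 0}])

```text
t: 12.55
tcp_pos: [0.5589, 0.1069, 0.3093]
tcp_rot: [3.141, 0.0, 1.755]
force: [0.7, -0.6, 0.2]
gripper_width: 0.0951
grasp_force: 0.0
```

>>> play_rows(commands=[{"translation": [0.006,-0.04,0],"roll": 0},{"translation": [0.006,-0.04,0],"roll": 0},{"translation": [0.006,-0.04,0],"roll": 0},{"translation": [0.006,-0.04,0],"roll": 0},{"translation": [0.005,-0.03,0],"roll": 0},{"translation": [0.0025,-0.0258,0],"roll": 0},{"translation": [0,0,0],"roll": 0},{"translation": [0,0,0],"roll": 0}])

```text
t: 13.35
tcp_pos: [0.5903, -0.1076, 0.3089]
tcp_rot: [-3.141, -0.0, 1.753]
force: [-0.8, 0.3, -0.2]
gripper_width: 0.0953
grasp_force: 0.0
```

```bash
python3 - <<'E'
from h import *
from station import state,get_image
import cv2
d=get_image("wrist");a=d["pixels"][160:400,220:460,::-1]
s=get_image("scene")["pixels"][195:295,240:490,::-1]
c=np.zeros((580,800,3),np.uint8);c[:300,:300]=cv2.resize(a,(300,300));c[300:580,:700]=cv2.resize(s,(700,280),interpolation=cv2.INTER_CUBIC)
c[:300,310:710]=cv2.resize(d["pixels"][:,:,::-1],(400,300))
cv2.imwrite("pics/w2.png",c)
p=[.5578,.0715,.1807]
print(proj(d,world(p,[(0,-.212,.13),(0,-.2,.13),(0,-.164,.13),(0,-.155,.13)])).round(0),state()["tcp_pos"],state()["t"])
E
```

```text
[[322. 253.]
 [322. 241.]
 [322. 205.]
 [322. 196.]] [ 0.59037538 -0.1066279   0.30912985] 13.45
```

View pics/w2.png

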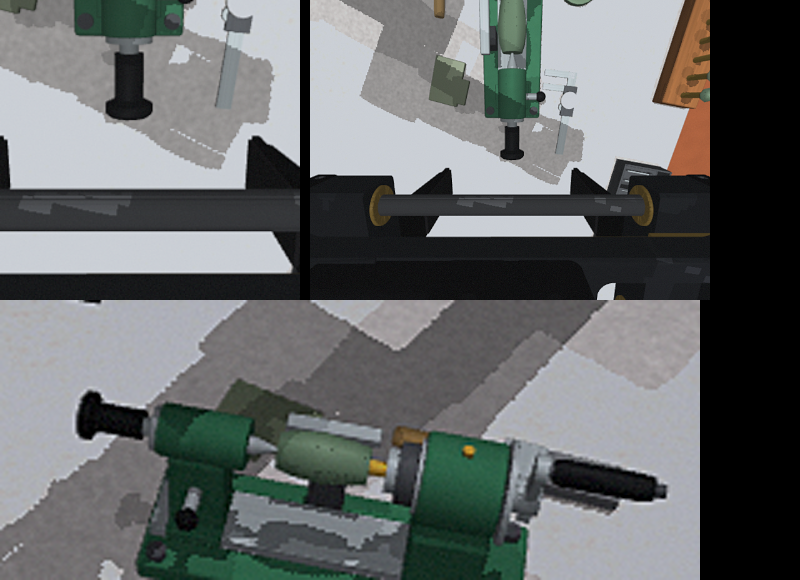

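The knob waist is central at about x=322 px, where I predicted it, and the crank handle is back at its start position. Next: descend, then grip.

>>> play_rows(commands=[{"translation": [0.0004,-0.002,-0.03],"roll": 0},{"translation": [0,0,-0.035],"roll": 0},{"translation": [0,0,-0.035],"roll": 0},{"translation": [0,0,-0.035],"roll": 0},{"translation": [0,0,-0.03],"roll": 0},{"translation": [0,0,-0.02],"roll": 0},{"translation": [0,0,-0.013],"roll": 0},{"translation": [0,0,0],"roll": 0}])

```text
t: 14.25
tcp_pos: [0.5904, -0.1086, 0.1099]
tcp_rot: [-3.14, -0.001, 1.755]
force: [-0.2, -0.1, 0.1]
gripper_width: 0.0953
grasp_force: 0.0
```

>>> play_rows(commands=[{"translation": [0,0,0],"roll": 0},{"translation": [0,0,0],"roll": 0},{"translation": [0,0,0],"roll": 0},{"translation": [0,0,0],"roll": 0},{"translation": [0,0,0],"roll": 0},{"translation": [0,0,0],"roll": 0},{"translation": [0,0,0],"roll": 0},{"translation": [0,0,0],"roll": 0}], grip=0)

```text
t: 15.05
tcp_pos: [0.5909, -0.1095, 0.111]
tcp_rot: [3.142, -0.0, 1.754]
force: [-0.4, 1.1, -0.6]
gripper_width: 0.0366
grasp_force: 0.0
```

>>> play_rows(commands=[{"translation": [0,0,0],"roll": 0},{"translation": [0,0,0],"roll": 0},{"translation": [0,0,0],"roll": 0},{"translation": [0,0,0],"roll": 0},{"translation": [0,0,0],"roll": 0},{"translation": [0,0,0],"roll": 0},{"translation": [0,0,0],"roll": 0},{"translation": [0,0,0],"roll": 0}])

```text
t: 15.85
tcp_pos: [0.5915, -0.1094, 0.1111]
tcp_rot: [3.14, 0.0, 1.754]
force: [5.2, 1.3, -3.3]
gripper_width: 0.0226
grasp_force: 30.0
```

>>> play_rows(commands=[{"translation": [0.0008,-0.0015,0],"roll": 0},{"translation": [0.0004,-0.0025,0],"roll": 0},{"translation": [0.0005,-0.0025,0],"roll": 0},{"translation": [0.0004,-0.0025,0],"roll": 0},{"translation": [0.0005,-0.0025,0],"roll": 0},{"translation": [0.0004,-0.0025,0],"roll": 0},{"translation": [0.0003,-0.0018,0],"roll": 0},{"translation": [0,0,0],"roll": 0}])

```text
t: 16.65
tcp_pos: [0.5943, -0.1245, 0.1111]
tcp_rot: [3.141, -0.001, 1.754]
force: [2.6, 8.1, -0.4]
gripper_width: 0.0224
grasp_force: 30.0
```

>>> play_rows(commands=[{"translation": [0.0003,-0.0018,0],"roll": 0},{"translation": [0.0005,-0.0026,0],"roll": 0},{"translation": [0.0005,-0.0026,0],"roll": 0},{"translation": [0.0005,-0.0026,0],"roll": 0},{"translation": [0.0005,-0.0026,0],"roll": 0},{"translation": [0.0004,-0.0026,0],"roll": 0},{"translation": [0.0003,-0.0018,0],"roll": 0},{"translation": [0,0,0],"roll": 0}])

```text
t: 17.45
tcp_pos: [0.5972, -0.1405, 0.1111]
tcp_rot: [3.141, -0.002, 1.754]
force: [3.0, 10.7, 1.5]
gripper_width: 0.0222
grasp_force: 30.0
```

>>> play_rows(commands=[{"translation": [0,0,0],"roll": 0},{"translation": [0,0,0],"roll": 0},{"translation": [0,0,0],"roll": 0},{"translation": [0,0,0],"roll": 0},{"translation": [0,0,0],"roll": 0},{"translation": [0,0,0],"roll": 0},{"translation": [0,0,0],"roll": 0},{"translation": [0,0,0],"roll": 0}])

```text
t: 18.25
tcp_pos: [0.5971, -0.1403, 0.1111]
tcp_rot: [3.142, -0.002, 1.754]
force: [2.9, 11.7, 0.7]
gripper_width: 0.0222
grasp_force: 30.0
```

```bash
python3 - <<'E'
from station import state,get_image
import cv2,numpy as np
S=get_image("scene")["pixels"][:,:,::-1];W=get_image("wrist")["pixels"][:,:,::-1]
s=state();print(s["t"],s["tcp_pos"],s["force"])
cv2.imwrite("pics/e.png",np.hstack([cv2.resize(S[200:300,230:330],(400,400),interpolation=cv2.INTER_CUBIC),cv2.resize(W[80:300,212:432],(400,400),interpolation=cv2.INTER_CUBIC)]))
E
```

```text
18.35 [ 0.59710735 -0.14035486  0.11103952] [ 2.4239645  10.56753593  1.59216529]
```

View pics/e.png

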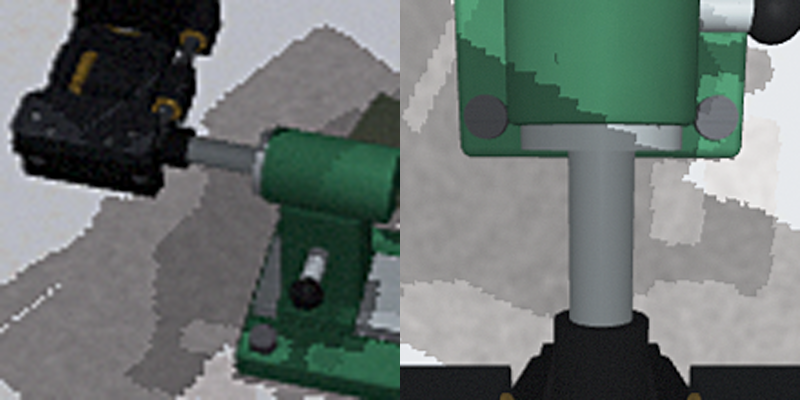

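The wrist view shows about 40 mm of bare rod: rod width 64 px for 15 mm, bare from row 150 to 322. That means it's drawn about 31.5 mm, which matches the TCP travel of 31.4 mm and the 10.6 N spring force. I'll hand it in.

```bash
python3 -c "
from station import robot
print(robot.close_job())"
```

```text
the job is handed in; nothing more can be done
None
```

I cranked the stone one full turn with the tailstock still in and let go of the crank. The job is handed in with the gripper holding the pull knob about 31.5 mm out (mark at 32 mm, allowed 28 to 37 mm); I placed it by measured travel and spring force because the ring wasn't visible, and no verdict came back.

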